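# Re-pin the torch rest over the next piece

### The job

The square tube is to be welded next. Pull up the T-handle of the torch rest's spring plunger, slide the rest along its rail until its arm lies over the square tube, and let the plunger drop fully home into the hole there, then let go. Leave the four steel pieces where they lie, and do not knock the hammer or the spray can about.

Things in the scene. Friction and masses are not known exactly. Their poses are not given: they have to be found in the camera images.
- rail: Fixed steel rail, a 40 x 40 mm square tube 460 mm long on two short feet; top 70 mm above the table. Origin: below its middle, at table height; y runs along the rail, x across it (towards the steel pieces), z up. Five round 16 mm holes in its top, 60 mm apart, at y = -120, -60, 0, 60 and 120 mm.
- torch_rest (a joint): Position of the torch rest along the rail in m: 0 at the middle hole, positive along the rail's +y, range -0.13 to 0.13. The rest is a grey sleeve on the rail (56 x 56 mm, 80 mm along the rail, top 78 mm above the table) with an arm, see rest_mid. It slides with about 2 N of friction (0.6 to 1.3 kg) and stays where it is left. It starts pinned in the middle hole.
- plunger (a joint): Height of the spring plunger in m: 0 fully home in a hole, 0.022 pulled right up. It is carried by the torch rest. Its 12 mm round-ended pin goes 12 mm into a hole (2 mm play each way), so it is free when up more than 12 mm; let go between holes it rides on the rail at about 0.012 and drops into the next hole it meets. The spring pushes down with 6 N when home, 10 N when fully up.
- handle (a point): Centre of the plunger's T-handle: a round bar 16 mm thick, 80 mm long, lying across the rail (along its x) on a 14 mm stem directly above the pin. 138 mm above the table when home; its underside is then 36 mm above the 28 mm wide boss on the sleeve. Grip it from above with a finger on either side along the rail, or hook it from below.
- rest_mid (a point): Point on the underside and centre line of the torch rest's arm, 110 mm from the rail's centre line, 55 mm above the table. The arm is a flat bar 24 mm wide from the sleeve to 166 mm from the rail's centre line on the +x side, with a V-shaped prong on its end (tips 105 mm above the table).
- square_tube: Target: a hollow steel square tube, 40 x 40 mm, 120 mm long, 3 mm walls, loose on the table on the rail's +x side, square to the rail and level (within 4 mm) with one of the four outer holes, centre about 112 mm from the rail's centre line. Origin: centre of its underside; x along its length, z up.
- angle_iron: Steel angle, 40 x 40 mm, 4 mm thick, 120 mm long, one leg flat and one upright, loose on the table on the rail's +x side, square to the rail and level (within 4 mm) with one of the four outer holes, centre about 112 mm from the rail's centre line. Origin: centre of its underside; x along its length, z up.
- flat_bar: Steel flat bar, 40 x 8 mm, 120 mm long, with a bolt hole near each end, loose on the table on the rail's +x side, square to the rail and level (within 4 mm) with one of the four outer holes, centre about 112 mm from the rail's centre line. Origin: centre of its underside; x along its length, z up.
- channel: Steel U-channel, 50 mm wide, 25 mm high, 120 mm long, open side up, loose on the table on the rail's +x side, square to the rail and level (within 4 mm) with one of the four outer holes, centre about 112 mm from the rail's centre line. Origin: centre of its underside; x along its length, z up.
- hammer: Hammer lying on the table to the robot's left, clear of the rail; to be left alone. Origin near its middle, x along the handle.
- spray_can: Grey can, 66 mm thick and 180 mm tall, standing on the table to the robot's right, clear of the rail; to be left alone. Origin: centre of its underside.
Not all that is in view belongs to the job. What is shaped like the square_tube but blue is not meant.

How it is judged:
On the way:
1. the plunger is pulled up clear of its hole (value of joint plunger above 0.01 m), for 0.1 s.
At the end, for the whole second after the job is handed in: The torch rest stands still with its arm over the square tube (arm's centre line within 20 mm of the tube's), the plunger is fully home in the hole (within 3 mm), and the four steel pieces lie within 15 mm of where they were (y of rest_mid in the frame of square_tube between -0.02 and 0.02 m and value of joint plunger below 0.003 m and velocity of joint torch_rest between -0.01 and 0.01 m/s and distance of each of square_tube, angle_iron, flat_bar, channel from where it was at the start of the episode below 0.015 m); the robot touches nothing.
It fails at once if a steel piece is moved by more than 20 mm (distance of any of square_tube, angle_iron, flat_bar, channel from where it was at the start of the episode above 0.02 m).
It fails at once if the hammer or the spray can is knocked about (moved by more than 40 mm) (distance of any of hammer, spray_can from where it was at the start of the episode above 0.04 m).
It also fails if it takes over 32 s, if anything falls off the work surface, if the arm or the gripper's body presses on something with over 40 N, if the wrist force passes 120 N, or if a joint passes its speed limit or range.

### The arm

A 6-joint arm with a two-finger parallel gripper is mounted at the origin on the work surface. World frame = base frame: x ahead of the robot, y to its left, z up, the work surface at z = 0. Lengths are in m, angles in rad, forces in N, time in s.
With the tool pointing down it reaches from about 0.35 to 0.975 m from the base axis. Payload 7.1 kg.
Tool frame: the origin (TCP) lies at the very end of the fingers, on their centre line; the grasp point (between the pads) lies 19 mm behind it; z points along the fingers, y is the line along which they close (so a half turn about z gives the same grasp; the last joint's range is limited). The gripper opens to 88 mm and grips with 3 to 60 N. Pads are 20 mm wide; open, the fingers measure 115 mm over their backs; the gripper's body (75 mm by 178 mm) begins 61 mm behind the grasp point.
Start: joints at [-1.192, 0.423, 1.63, -0, 1.089, -0.019], TCP at [0.242, -0.576, 0.223] pointing down, gripper open.
Joint ranges: [-3, 3], [-0.9, 2.11], [0.09, 2.58], [-1.31, 4.45], [0.11, 2.69], [-2.54, 2.54]. Speed limits (rad/s): [2.39, 2.39, 3.01, 3.14, 3.14, 3.14].

### API

Orientations are given as a unit quaternion [w, x, y, z].
In Python, from plant import r gives the robot as it stands.
- The arm moves only by the tool carry_out, never from a script. Its argument "increments" is a list of rows, each a list of 2 entries, a list of its own where there are three numbers: the shift along the tool's x, y, z in mm, then the turn, a rotation vector about the tool's x, y, z in rad. A call has 1 to 10 rows; each row shifts and turns the commanded pose from where the row before left it, along the tool's axes as they then stand; what a row does not reach is not made up. A row lasts 1/12 s, in which the tool goes at most 41.7 mm and 7.16 degrees, less where a joint would pass 70% of its speed; a pose out of reach is approached as far as the arm can. A call is refused whole if a number of a shift passes 41.7 or a number of a turn 0.125, either way. A call with a gripper value outside its range is refused whole. "hand" is the gripper command: -1 is shut, 1 is fully open, values between are in proportion, set as the call begins (left out, the last holds). The fingers move at their own pace and stop on an object; "squeeze" is the grip in N (left out, the last holds). Time passes only in rows, so rows that do not move let the fingers close. It gives the time, the measured TCP pose, the force, the opening and the grip force at its end, in the units of the state.
- r.sense(): the state, without advancing time (a new reading comes with each control period).
- r.grab_frame(name): name is "side" or "top" or "wrist"; returns a dict with "pixels" (420x560x3 uint8, red, green, blue), "range_z" (420x560 float32, m along the optical axis (not along the pixel's ray), 0 where there is no reading), "intrinsics" (3x3 intrinsics, pixels), "position" and "attitude" of the camera in the world. Camera axes: x right, y down, z forward; pixel columns grow to the right and rows downward; lengths in m; the calibration is good to about 2 mm. The wrist camera is an equidistant fisheye: a pixel r from the principal point sees the ray r / f radians off the axis. A picture is of the moment at which its call begins.
- r.close_job(): hands the job in; it is judged then, once.
The state is a dict: "clock": time; "joints": joint angles; "qvel": joint speeds; "joint_torque": joint torques, N m; "position": TCP position; "tcp_rot": TCP orientation; "contact_force": force on the tool from outside, world axes, zero at the start; "moment": the same for the moment, N m; "opening": finger opening in m; "grasp_force": force on a finger pad.
Only numpy, scipy, OpenCV 4.12 (cv2) and the standard library are available. Lean on these libraries where they do the work, as an engineer would, in place of code of your own. Each camera call takes 0.05 s, during which the arm holds its last target. There are 200 camera calls.

## Working session

There is one attempt and no reset: what is moved stays moved. The work goes in short steps, Python scripts to look and compute and a tool call to move; the robot and the scene stay as the last step left them, time stands still between calls to the robot, and variables do not carry over. Pictures are saved under pics/ and viewed, at most 10 in all, crops included, and the job is handed in when it is done.

Besides the shell and the picture viewer there is one more tool, called by a JSON object that holds its "fn" and its "kwargs", one argument or row to a line. carry_out: Moves the arm, as the interface text tells. Its arguments: {"type":"object","properties":{"increments":{"type":"array","items":{"type":"array"}},"hand":{"type":"number"},"squeeze":{"type":"number"}},"required":["increments"]}

```bash
mkdir -p pics; cat > h.py <<'E'
import numpy as np,cv2
from plant import r
from scipy.spatial.transform import Rotation as R
def rot(q): q=np.asarray(q,float); return R.from_quat([q[1],q[2],q[3],q[0]]).as_matrix() if q.size==4 else q.reshape(3,3)
def cloud(f):
    K=f["intrinsics"];z=f["range_z"];v,u=np.mgrid[:z.shape[0],:z.shape[1]]
    p=np.dstack([(u-K[0,2])/K[0,0]*z,(v-K[1,2])/K[1,1]*z,z])
    w=p@rot(f["attitude"]).T+np.asarray(f["position"]); w[z==0]=np.nan
    return w
E
python3 - <<'E'
from h import *
fs={n:r.grab_frame(n) for n in("top","side")}
for n,f in fs.items():
    cv2.imwrite(f"pics/{n}0.png",f["pixels"][...,::-1]); print(n,f["position"],f["attitude"],f["intrinsics"].tolist())
    np.savez(f"{n}0.npz",w=cloud(f),px=f["pixels"])
print(r.sense())
E
```

```text
top [ 0.46306989 -0.02594809  1.36980767] [ 0.04505967 -0.69539235  0.71540558 -0.05093091] [[409.98110120061426, 0.0, 275.814967387399], [0.0, 409.98110120061426, 207.34547996957545], [0.0, 0.0, 1.0]]
side [0.20445407 0.67577612 1.05599641] [ 0.0975123  -0.26800667  0.89542127 -0.34188379] [[461.3654293233722, 0.0, 277.31990825957945], [0.0, 461.3654293233722, 213.78589583918387], [0.0, 0.0, 1.0]]
{'clock': 0.1, 'joints': array([-1.19199449e+00,  4.23746284e-01,  1.63060045e+00, -2.79878235e-05,
        1.08857245e+00, -1.89975028e-02]), 'qvel': array([ 0.00025873, -0.00159632, -0.00079142,  0.00092002,  0.00025811,
        0.00070423]), 'joint_torque': array([ 7.24060665e-04, -5.45613742e+01, -2.74323034e+01,  6.45930972e-02,
        1.88434002e-02, -4.39701387e-05]), 'position': array([ 0.24195638, -0.57573569,  0.2219959 ]), 'tcp_rot': array([-6.50343924e-04,  9.80283087e-01,  1.97597139e-01, -1.30874168e-04]), 'contact_force': array([-0.17012688, -0.31549032, -0.17657048]), 'moment': array([ 0.01305275, -0.02699867, -0.04362883]), 'grasp_force': 0.0, 'opening': 0.08795139439898424}
```

View pics/top0.png

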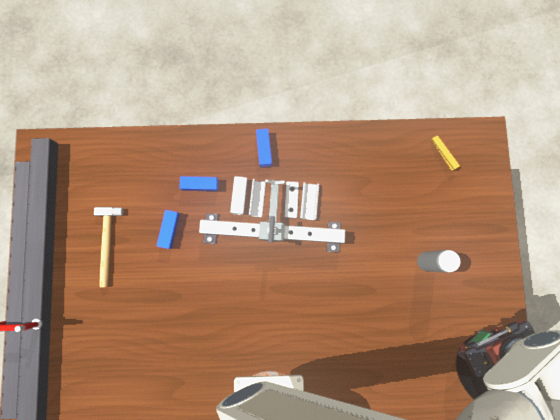

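View pics/side0.png

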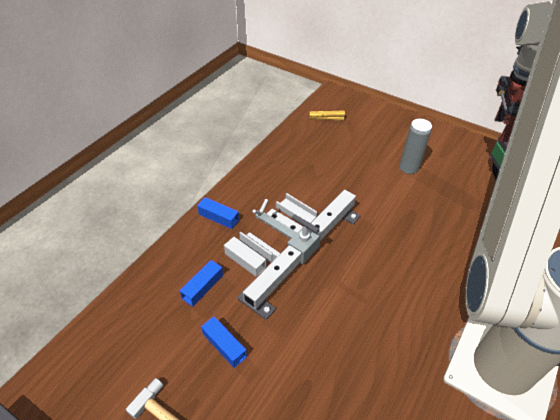

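The top view shows the rail from (200,227) to (345,236), with the handle near (272,231). The four pieces, left to right, are a closed block at (239,195), an angle at (257,197), a flat bar with holes at (292,199) and a channel at (311,200). The side view shows the closed block at (245,253). I'll check their heights and the geometry next.

```bash
python3 - <<'E'
from h import *
d=np.load("top0.npz");w=d["w"];px=d["px"].astype(int)
s=np.load("side0.npz")
W=np.vstack([w.reshape(-1,3),s["w"].reshape(-1,3)]);
t=w.reshape(-1,3)
for u,v in[(239,195),(257,197),(292,199),(311,200),(230,229),(320,235),(272,231)]:print(u,v,w[v,u].round(4))
# rail top
sub=w[215:248,195:350].reshape(-1,3);m=abs(sub[:,2]-.07)<.006
p=sub[m][:,:2];box=cv2.minAreaRect(p.astype(np.float32)*1000);print("rail",box)
h=W[(W[:,2]>.115)&(W[:,2]<.16)&(abs(W[:,0]-.40)<.12)&(abs(W[:,1])<.12)]
print(len(h)); print("handle bbox",cv2.minAreaRect(h[:,:2].astype(np.float32)*1000),h.min(0),h.max(0))
sub=w[172:225,226:326].reshape(-1,3);
c,(sz),a=box
# holes by dark pixels on rail
g=px.sum(2); mask=((g<260)&(w[...,2]>.0)).astype(np.uint8)
n,_,st,ce=cv2.connectedComponentsWithStats(mask[210:250,195:350])
for i in range(1,n):
    if 6<st[i,4]<80: print(st[i],ce[i]+[195,210])
cv2.imwrite("pics/crop1.png",cv2.resize(px[165:255,190:355].astype(np.uint8)[...,::-1],None,fx=4.8,fy=4.8,interpolation=cv2.INTER_CUBIC))
E
```

```text
239 195 [0.689  0.0801 0.0399]
257 197 [0.6854 0.0222 0.0114]
292 199 [ 0.6764 -0.0954  0.0046]
311 200 [ 0.6711 -0.1592  0.0052]
230 229 [0.5754 0.1082 0.0683]
320 235 [ 0.5479 -0.1765  0.0734]
272 231 [ 0.5592 -0.0251  0.1461]
rail ((577.309326171875, -23.715911865234375), (458.6295166015625, 79.88274383544922), 84.59805297851562)
0Traceback (most recent call last):
  File "<stdin>", line 11, in <module>
    return umr_minimum(a, axis, None, out, keepdims, initial, where)
ValueError: zero-size array to reduction operation minimum which has no identity
```

```bash
python3 - <<'E'
from h import *
d=np.load("top0.npz");w=d["w"];px=d["px"]
s=np.load("side0.npz")["w"].reshape(-1,3)
def fit(p): # line on rail top
    vx,vy,x,y=cv2.fitLine(p.astype(np.float32),cv2.DIST_HUBER,0,.001,.001).ravel();return (x,y),np.arctan2(vy,vx)
for n,c in(("top",w.reshape(-1,3)),("side",s)):
    m=(abs(c[:,2]-.07)<.005)&(abs(c[:,0]-.563-.07*(c[:,1]+.024))<.03)&(abs(c[:,1]+.03)<.24)&(abs(c[:,1]+.03)>.06)
    p=c[m][:,:2];print(n,"rail",len(p),cv2.minAreaRect(p.astype(np.float32)*1000),fit(p))
    m=(c[:,2]>.13)&(c[:,2]<.16)&(abs(c[:,0]-.56)<.08)&(abs(c[:,1]+.03)<.08)
    h=c[m];print("handle",len(h),cv2.minAreaRect(h[:,:2].astype(np.float32)*1000),h.mean(0))
    m=(c[:,2]>.035)&(c[:,2]<.045)&(abs(c[:,0]-.69)<.08)&(abs(c[:,1]-.08)<.05)
    h=c[m];print("tube",len(h),cv2.minAreaRect(h[:,:2].astype(np.float32)*1000))
cv2.imwrite("pics/crop1.png",cv2.resize(px[165:255,190:355][...,::-1],None,fx=4.8,fy=4.8,interpolation=cv2.INTER_CUBIC))
E
```

```text
top rail 1249 ((565.4714965820312, -22.623809814453125), (458.6495056152344, 40.58662414550781), 84.4903793334961) ((np.float32(0.5651993), np.float32(-0.022816582)), np.float32(1.4741079))
handle 143 ((565.6641845703125, -22.136333465576172), (15.824357032775879, 78.69329833984375), 84.59428405761719) [ 0.56512974 -0.02213726  0.14385941]
tube 448 ((688.7140502929688, 71.05410766601562), (65.46269989013672, 120.16986846923828), 82.26817321777344)
side rail 1529 ((565.1620483398438, -24.641845703125), (463.94940185546875, 43.671592712402344), 84.42023468017578) ((np.float32(0.5670765), np.float32(0.008817325)), np.float32(1.4734281))
handle 183 ((564.2391967773438, -23.48501205444336), (17.767005920410156, 81.16548156738281), 82.17060852050781) [ 0.5630618  -0.02099067  0.14374262]
tube 632 ((687.0765380859375, 69.37486267089844), (68.55917358398438, 122.3265609741211), 81.97720336914062)
```

View pics/crop1.png

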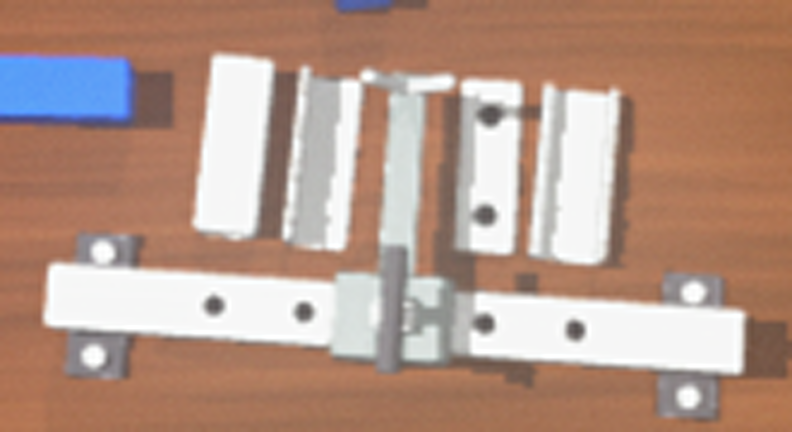

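The tube is at the +120 mm hole. The handle is at about (0.565, -0.022, 0.138), and the rail's yaw is about -0.097 rad. I'll move above the handle.

{"fn": "carry_out", "kwargs": {
  "increments": [
    [[12,-9,-10],[0,0,0]],
    [[25,-19,-10],[0,0,0]],
    [[26,-20,-10],[0,0,0]],
    [[26,-20,0],[0,0,0]],
    [[26,-20,0],[0,0,0]],
    [[26,-20,0],[0,0,0]],
    [[26,-20,0],[0,0,0]],
    [[26,-20,0],[0,0,0]],
    [[26,-20,0],[0,0,0]],
    [[26,-20,0],[0,0,0]]
  ],
  "hand": 1,
  "squeeze": 50
}}

```text
clock: 0.93
position: [0.3956, -0.3056, 0.2533]
tcp_rot: [0.0, 0.98, 0.198, 0.0]
contact_force: [0.0, 0.2, -0.2]
opening: 0.0879
grasp_force: 0.0
```

{"fn": "carry_out", "kwargs": {
  "increments": [
    [[26,-20,0],[0,0,0]],
    [[26,-20,0],[0,0,0]],
    [[26,-20,0],[0,0,0]],
    [[26,-20,0],[0,0,0]],
    [[26,-20,0],[0,0,0]],
    [[26,-20,0],[0,0,0]],
    [[26,-20,0],[0,0,0]],
    [[26,-20,0],[0,0,0]],
    [[26,-20,0],[0,0,0]],
    [[26,-18,0],[0,0,0]]
  ]
}}

```text
clock: 1.77
position: [0.5581, -0.0221, 0.2532]
tcp_rot: [-0.0, 0.98, 0.198, 0.0]
contact_force: [-0.2, -1.4, -0.4]
opening: 0.0875
grasp_force: 0.0
```

{"fn": "carry_out", "kwargs": {
  "increments": [
    [[0,0,0],[0,0,0.099]],
    [[0,0,0],[0,0,0.099]],
    [[0,0,0],[0,0,0.099]],
    [[0,0,0],[0,0,0.099]],
    [[0,0,0],[0,0,0.099]],
    [[0,0,0],[0,0,0]],
    [[0,0,0],[0,0,0]]
  ]
}}

```text
clock: 2.35
position: [0.5578, -0.0241, 0.253]
tcp_rot: [-0.0, 0.999, -0.047, 0.0]
contact_force: [0.4, -0.9, -0.2]
opening: 0.0876
grasp_force: 0.0
```

{"fn": "carry_out", "kwargs": {
  "increments": [
    [[7,-3,15],[0,0,0]],
    [[0,0,20],[0,0,0]],
    [[0,0,20],[0,0,0]],
    [[0,0,20],[0,0,0]],
    [[0,0,20],[0,0,0]],
    [[0,0,20],[0,0,0]],
    [[0,0,12],[0,0,0]],
    [[0,0,7],[0,0,0]],
    [[0,0,0],[0,0,0]],
    [[0,0,0],[0,0,0]]
  ]
}}

```text
clock: 3.18
position: [0.5657, -0.0223, 0.1191]
tcp_rot: [-0.0, 0.999, -0.048, 0.0]
contact_force: [-0.2, 0.2, 0.5]
opening: 0.0879
grasp_force: 0.0
```

```bash
python3 - <<'E'
from h import *
f=r.grab_frame("wrist");cv2.imwrite("pics/w1.png",f["pixels"][...,::-1])
print(r.sense()["position"])
E
```

```text
[ 0.56608296 -0.02238295  0.11955518]
```

View pics/w1.png

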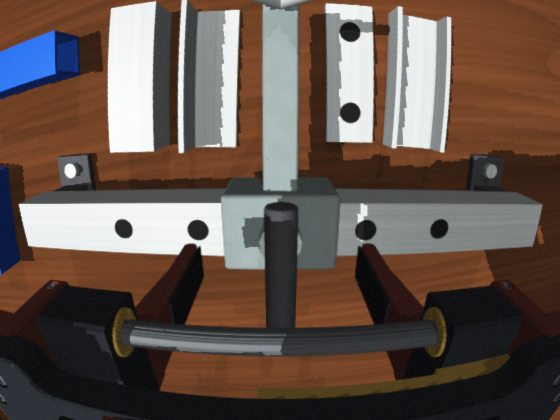

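The wrist view has the handle at column 281, centred between the fingertips at about 190 and 370. The white closed block on the left is the square tube. I'll close the gripper.

{"fn": "carry_out", "kwargs": {
  "increments": [
    [[0,0,0],[0,0,0]],
    [[0,0,0],[0,0,0]],
    [[0,0,0],[0,0,0]],
    [[0,0,0],[0,0,0]],
    [[0,0,0],[0,0,0]],
    [[0,0,0],[0,0,0]],
    [[0,0,0],[0,0,0]],
    [[0,0,0],[0,0,0]],
    [[0,0,0],[0,0,0]],
    [[0,0,0],[0,0,0]]
  ],
  "hand": -1,
  "squeeze": 50
}}

```text
clock: 4.07
position: [0.5654, -0.0224, 0.1186]
tcp_rot: [-0.0, 0.999, -0.049, -0.0]
contact_force: [-0.1, 0.3, 0.4]
opening: 0.0247
grasp_force: 0.0
```

{"fn": "carry_out", "kwargs": {
  "increments": [
    [[0,0,0],[0,0,0]],
    [[0,0,0],[0,0,0]],
    [[0,0,0],[0,0,0]],
    [[0,0,0],[0,0,0]],
    [[0,0,0],[0,0,0]]
  ]
}}

```text
clock: 4.48
position: [0.5654, -0.0224, 0.1187]
tcp_rot: [0.0, 0.999, -0.049, -0.0]
contact_force: [0.8, -0.7, -1.1]
opening: 0.0149
grasp_force: 50.0
```

{"fn": "carry_out", "kwargs": {
  "increments": [
    [[0,0,-3],[0,0,0]],
    [[0,0,-4],[0,0,0]],
    [[0,0,-4],[0,0,0]],
    [[0,0,-4],[0,0,0]],
    [[0,0,-3],[0,0,0]],
    [[0,0,0],[0,0,0]],
    [[0,0,0],[0,0,0]]
  ]
}}

```text
clock: 5.07
position: [0.5653, -0.0224, 0.1367]
tcp_rot: [0.0, 0.999, -0.049, 0.0]
contact_force: [3.2, -0.3, -10.1]
opening: 0.0149
grasp_force: 50.0
```

The plunger is up 18 mm and the spring force shows at the wrist. I'll slide 120 mm along the rail.

{"fn": "carry_out", "kwargs": {
  "increments": [
    [[0,-5,0],[0,0,0]],
    [[0,-10,0],[0,0,0]],
    [[0,-14,0],[0,0,0]],
    [[0,-15,0],[0,0,0]],
    [[0,-15,0],[0,0,0]],
    [[0,-15,0],[0,0,0]],
    [[0,-15,0],[0,0,0]],
    [[0,-14,0],[0,0,0]],
    [[0,-10,0],[0,0,0]],
    [[0,-7,0],[0,0,0]]
  ]
}}

```text
clock: 5.9
position: [0.577, 0.098, 0.1364]
tcp_rot: [0.0, 0.999, -0.048, -0.0]
contact_force: [3.9, -3.2, -10.0]
opening: 0.0147
grasp_force: 50.0
```

{"fn": "carry_out", "kwargs": {
  "increments": [
    [[0,0,0],[0,0,0]],
    [[0,0,0],[0,0,0]],
    [[0,0,0],[0,0,0]]
  ]
}}

```text
clock: 6.15
position: [0.577, 0.0971, 0.1366]
tcp_rot: [-0.0, 0.999, -0.049, -0.0]
contact_force: [3.6, 0.8, -11.4]
opening: 0.015
grasp_force: 50.0
```

{"fn": "carry_out", "kwargs": {
  "increments": [
    [[0,0,3],[0,0,0]],
    [[0,0,4],[0,0,0]],
    [[0,0,4],[0,0,0]],
    [[0,0,4],[0,0,0]],
    [[0,0,3],[0,0,0]],
    [[0,0,0],[0,0,0]],
    [[0,0,0],[0,0,0]]
  ]
}}

```text
clock: 6.73
position: [0.577, 0.0968, 0.1187]
tcp_rot: [0.0, 0.999, -0.049, -0.0]
contact_force: [1.2, -1.0, -4.7]
opening: 0.0151
grasp_force: 50.0
```

{"fn": "carry_out", "kwargs": {
  "increments": [
    [[0,0,0],[0,0,0]],
    [[0,0,0],[0,0,0]],
    [[0,0,0],[0,0,0]],
    [[0,0,0],[0,0,0]],
    [[0,0,0],[0,0,0]],
    [[0,0,0],[0,0,0]],
    [[0,0,0],[0,0,0]],
    [[0,0,0],[0,0,0]],
    [[0,0,0],[0,0,0]],
    [[0,0,0],[0,0,0]]
  ],
  "hand": 1
}}

```text
clock: 7.57
position: [0.5771, 0.097, 0.1186]
tcp_rot: [0.0, 0.999, -0.049, -0.0]
contact_force: [0.1, -0.2, 0.5]
opening: 0.078
grasp_force: 0.0
```

{"fn": "carry_out", "kwargs": {
  "increments": [
    [[0,0,-8],[0,0,0]],
    [[0,0,-15],[0,0,0]],
    [[0,0,-20],[0,0,0]],
    [[0,0,-25],[0,0,0]],
    [[0,0,-25],[0,0,0]],
    [[-25,0,-15],[0,0,0]],
    [[-35,0,0],[0,0,0]],
    [[-35,0,0],[0,0,0]],
    [[-35,0,0],[0,0,0]],
    [[-20,0,0],[0,0,0]]
  ]
}}

```text
clock: 8.4
position: [0.4242, 0.1114, 0.2269]
tcp_rot: [0.0, 0.999, -0.049, -0.001]
contact_force: [0.2, -0.2, 0.2]
opening: 0.0877
grasp_force: 0.0
```

```bash
python3 - <<'E'
from h import *
for n in("side","top"):
    f=r.grab_frame(n);c=cloud(f).reshape(-1,3)
    cv2.imwrite(f"pics/{n}1.png",f["pixels"][...,::-1])
    old=np.load(f"{n}0.npz")["w"].reshape(-1,3)
    for k,a,x,y in(("before",old,.565,-.022),("after",c,.577,.097)):
        m=(a[:,2]>.125)&(a[:,2]<.17)&(abs(a[:,0]-x)<.06)&(abs(a[:,1]-y)<.04);h=a[m]
        print(n,k,len(h),h.mean(0),np.percentile(h[:,2],[10,50,90]))
    m=(c[:,2]>.035)&(c[:,2]<.045)&(abs(c[:,0]-.69)<.08)&(abs(c[:,1]-.08)<.05)
    print("tube",cv2.minAreaRect(c[m][:,:2].astype(np.float32)*1000))
E
```

```text
side before 190 [ 0.56303873 -0.02093501  0.14314554] [0.13702772 0.14435405 0.1480018 ]
side after 212 [0.57438016 0.09861109 0.14342317] [0.13802735 0.1445699  0.14782446]
tube ((687.4141845703125, 69.48858642578125), (67.91087341308594, 121.62419891357422), 82.64214324951172)
top before 143 [ 0.56512974 -0.02213726  0.14385941] [0.13982785 0.14404627 0.14786871]
top after 138 [0.57677829 0.09712331 0.14360599] [0.13959948 0.14386496 0.14744495]
tube ((688.2935180664062, 71.3287353515625), (65.26249694824219, 119.09317016601562), 82.61906433105469)
```

View pics/side1.png

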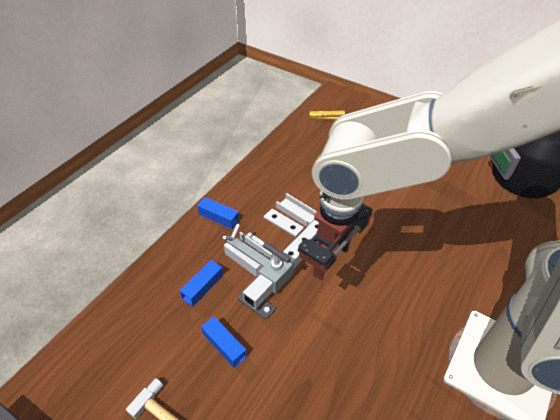

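View pics/top1.png

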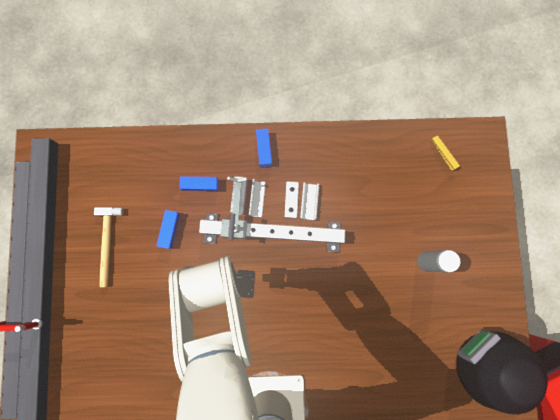

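The rest now lies over the square tube at (238,195) in the top view. The handle is back at its home height (144 mm, the same as before), the pieces, hammer and can are where they were, and the gripper is clear. I'll hand it in.

```bash
python3 -c "
from plant import r
print(r.close_job())"
```

```text
the job is handed in; nothing more can be done
None
```

The torch rest is over the square tube with its plunger home in the +120 mm hole, the gripper is clear and nothing else moved in the camera check; the job is handed in, but no verdict came back.

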